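# Rack the cutting board in the board dryer and start it

### The arm

A 6-joint arm with a two-finger parallel gripper is mounted at the origin on the work surface. World frame = base frame: x ahead of the robot, y to its left, z up, the work surface at z = 0. Lengths are in mm, angles in rad, forces in N, time in s.
With the tool pointing down it reaches from about 275 to 725 mm from the base axis. Payload 5.6 kg.
Tool frame: the origin (TCP) lies at the very end of the fingers, on their centre line; the grasp point (between the pads) lies 19 mm behind it; z points along the fingers, y is the line along which they close (so a half turn about z gives the same grasp; the last joint's range is limited). The gripper opens to 85 mm and grips with 20 to 120 N. Pads are 22 mm wide; open, the fingers measure 114 mm over their backs; the gripper's body (76 mm by 85 mm) begins 54 mm behind the grasp point. The pads swing forward as they close: fully open they stand 13 mm farther back than shut.
Start: joints at [-0.85, 0.255, 0.108, 0, -1.424, -0.285], TCP at [232.192, -498.578, 231.283] pointing down, gripper open.
Joint ranges: [-2.95, 2.95], [-1.21, 1.97], [-1.09, 1.5], [-2.87, 1.71], [-2.94, -0.07], [-3.05, 3.05]. Speed limits (rad/s): [2.57, 2.57, 3.14, 3.14, 3.14, 3.14].

### API

Orientations are given as a rotation vector (axis times angle).
In Python, from workcell import robot gives the robot as it stands.
- The arm moves only by the tool jog_arm, never from a script. Its argument "increments" is a list of rows, each an object of numbers: "fingers": the opening, from 0 (shut) to 1 (fully open); "x", "y", "z": the shift along the tool's x, y, z each as a share of 200 mm, from -1 to 1; "twist": the turn about the tool's z as a share of pi rad, from -1 to 1. A call has 1 to 8 rows; each row is the pose to reach, as a shift and turn from the pose commanded when the call began, along the tool's axes at that moment, turning the shorter way round; what a row does not reach only later rows make up. A row lasts 1/10 s, in which the tool goes at most 50 mm and 8.59 degrees, less where a joint would pass 70% of its speed; a pose out of reach is approached as far as the arm can. A call with a number of a shift or a turn outside -1 to 1 is refused whole. A call with a gripper value outside its range is refused whole. The fingers move at their own pace and stop on an object; "grip_force" is the grip in N (left out, the last holds). Time passes only in rows, so rows that repeat a pose let the fingers close. It gives the time, the measured TCP pose, the force, the opening and the grip force at its end, in the units of the state.
- robot.state(): the state, without advancing time (a new reading comes with each control period).
- robot.snapshot(name): name is "scene" or "top"; returns the picture (480x640x3 uint8, red, green, blue); there is no depth.
- robot.get_calibration(name): a dict with "mtx" (3x3 intrinsics, pixels), "dist_coeffs" ([k1, k2, p1, p2, k3] as OpenCV has them; the pictures are not rectified), "world_to_cam" (4x4, takes a point from world to camera coordinates). Camera axes: x right, y down, z forward; pixel columns grow to the right and rows downward; lengths in mm; the calibration is good to about 2 mm. A picture is of the moment at which its call begins. get_calibration takes no time and is no camera call.
- robot.finish_job(): hands the job in; it is judged then, once.
The state is a dict: "t": time; "joint_positions": joint angles; "qd": joint speeds; "tau": joint torques, N m; "eef_pos": TCP position; "orientation": TCP orientation; "contact_force": force on the tool from outside, world axes, zero at the start; "ft_torque": the same for the moment, N m; "grip_width": opening from 0.0 (shut) to 1.0 (fully open); "finger_force": force on a finger pad.
Only numpy, scipy, OpenCV 4.12 (cv2) and the standard library are available. Lean on these libraries where they do the work, as an engineer would, in place of code of your own. Each camera call takes 0.05 s, during which the arm holds its last target. There are 200 camera calls.

### The job

Take the wooden cutting board off the sloping drainer and stand it on a long edge in the wide slot of the board dryer's steel rack, fully down on the slot floor and about centred along the slot, lowering it in rather than dropping it, and let go. Then start the dryer: press the big button fully down and let it up, then press the small button fully down and let it up; press neither button before the board is home, and never have both down at once. Leave the mug and jar where they are.

Things in the scene. Friction and masses are not known exactly. Their poses are not given: they have to be found in the camera images.
- board: Plain wooden cutting board, 130 mm high (its z axis) x 180 mm long (its y axis) x 12 mm thick (its x axis), about 0.2 kg; origin at its centre. At the start it lies back on the drainer, its z axis 40 degrees from vertical, the upper long edge towards the robot; that edge overhangs free (nothing behind the upper 50 mm). Home in the rack, its centre is 83 mm above the counter.
- drainer: Fixed low steel stand, about 110 x 150 mm and 90 mm high, whose two runners slope down away from the robot (along its +x at yaw 0) and end in a ledge with a 9 mm lip in front; the board lies on it. Origin on the counter under its middle.
- dryer: Fixed white housing, 240 mm (y) x 38 mm high, from x = -112 to +140 mm of its origin, which lies at counter level, z up; buttons on its front part (-x). In a well behind them a steel rack is clipped, 140 mm long (y, centred), slots along y; along +x it has: low bar 14 mm thick, wide slot 17 mm (the only one the board fits), tall plate 6 mm, then three low bars with 9 mm slots.
- well (a point): Point FIXED on the dryer (x = +30 mm, slot-floor height, 18 mm above the counter), axes as the dryer's. The rack clips in anywhere along x and its place is NOT reported, so feel or look for it: the front face of its tall plate is within 28 mm of this point in x, and the wide slot is right in front (-x) of that face. Over the slot floor low bars rise 45 mm, the tall plate 85 mm.
- big_button (a joint): Travel of the big round spring button (40 mm across): 0 up, 0.006 m fully down, about 5 N.
- big_button_top (a point): Centre of the top face of the big button, at the dryer's x = -78 mm, y = +45 mm; pressed straight down.
- small_button (a joint): Travel of the small round spring button (26 mm across): 0 up, 0.006 m fully down, about 5 N.
- small_button_top (a point): Centre of the top face of the small button, at the dryer's x = -78 mm, y = -45 mm; pressed straight down.
- mug: White mug with a handle, 76 mm across, 85 mm high, origin at the centre of its foot; to be left alone.
- jar: Glass jar with a steel lid, 60 mm across, 85 mm high, origin at the centre of its foot; to be left alone.
Not all that is in view belongs to the job. Several things have the shape of the board; the one meant has the colours described above.

How it is judged (in metres and radians):
On the way, in this order (a step that is already met when the one before it is completed fails the run):
1. the board stands home in the wide slot, let go by the fingers (z of board in the frame of dryer between 0.076 and 0.088 m and angle between the z axis of board and the z axis of dryer, either way round below 0.17 rad and x of board in the frame of dryer between -0.02 and 0.065 m and y of board in the frame of dryer between -0.035 and 0.035 m and contact force between board and the fingers below 0.1 N and linear speed of board below 0.03 m/s), for 0.2 s.
2. the big button is fully down, the small one up (value of joint big_button above 0.0048 m and value of joint small_button below 0.002 m), for 0.02 s.
3. the big button has come up again (value of joint big_button below 0.002 m), for 0.02 s.
4. the small button is fully down, the big one up (value of joint small_button above 0.0048 m and value of joint big_button below 0.002 m), for 0.02 s.
At the end, for the whole second after the job is handed in: The board stands on a long edge in the wide slot: its centre 76 to 88 mm above the dryer's foot (83 is home), within 0.17 rad of upright, x between -20 and +65 mm and y within 35 mm of the dryer's origin, at rest; both buttons are up (less than 2 mm down) (z of board in the frame of dryer between 0.076 and 0.088 m and angle between the z axis of board and the z axis of dryer, either way round below 0.17 rad and x of board in the frame of dryer between -0.02 and 0.065 m and y of board in the frame of dryer between -0.035 and 0.035 m and linear speed of board below 0.02 m/s and angular speed of board below 0.1 rad/s and value of joint each of big_button, small_button below 0.002 m); the robot touches nothing.
It fails at once if a button is pressed (over 2.5 mm) while the board is not home (value of joint any of big_button, small_button above 0.0025 m and not (z of board in the frame of dryer between 0.076 and 0.088 m and angle between the z axis of board and the z axis of dryer, either way round below 0.17 rad and x of board in the frame of dryer between -0.02 and 0.065 m and y of board in the frame of dryer between -0.035 and 0.035 m)).
It fails at once if both buttons down at once (value of joint each of big_button, small_button above 0.0025 m).
It fails at once if the board is dropped (moves faster than 0.5 m/s while not held) (contact force between board and the fingers below 0.05 N and linear speed of board above 0.5 m/s).
It fails at once if the mug or jar is shifted more than 30 mm (distance of any of mug, jar from where it was at the start of the episode above 0.03 m).
It also fails if it takes over 54 s, if anything falls off the work surface, if the arm or the gripper's body presses on something with over 40 N, if the wrist force passes 120 N, or if a joint passes its speed limit or range.

## Working session

There is one attempt and no reset: what is moved stays moved. The work goes in short steps, Python scripts to look and compute and a tool call to move; the robot and the scene stay as the last step left them, time stands still between calls to the robot, and variables do not carry over. Pictures are saved under pics/ and viewed, at most 10 in all, crops included, and the job is handed in when it is done.

Besides the shell and the picture viewer there is one more tool, called after ">>>" in YAML: its name, and indented under it one key for each argument. jog_arm: Moves the arm, as the interface text tells. Its arguments: {"type":"object","properties":{"increments":{"type":"array"},"grip_force":{"type":"number"}},"required":["increments"]}

```bash
mkdir -p pics; ls; python3 - <<'E'
from workcell import robot
import cv2
for n in("scene","top"):
    cv2.imwrite(f"pics/{n}0.png",robot.snapshot(n)[:,:,::-1]); c=robot.get_calibration(n); print(n,c)
print(robot.state())
E
```

```text
pics
scene {'mtx': array([[507.58776526,   0.        , 317.0867526 ],
       [  0.        , 507.58776526, 241.20869733],
       [  0.        ,   0.        ,   1.        ]]), 'dist_coeffs': array([0.03744054, 0.        , 0.        , 0.        , 0.        ]), 'world_to_cam': array([[ 8.16210835e-01,  5.77608268e-01, -1.29830965e-02,
        -3.71252567e+02],
       [ 4.25976243e-01, -6.16818760e-01, -6.61875258e-01,
        -2.74504256e+02],
       [-3.90312839e-01,  5.34699266e-01, -7.49501556e-01,
         1.50792814e+03],
       [ 0.00000000e+00,  0.00000000e+00,  0.00000000e+00,
         1.00000000e+00]])}
top {'mtx': array([[436.21515522,   0.        , 324.23440187],
       [  0.        , 436.21515522, 245.56603735],
       [  0.        ,   0.        ,   1.        ]]), 'dist_coeffs': array([-0.00650553,  0.        ,  0.        ,  0.        ,  0.        ]), 'world_to_cam': array([[-4.51118543e-03, -9.99732483e-01,  2.26850608e-02,
        -1.21565355e+02],
       [-9.87037876e-01,  8.12306528e-04, -1.60485427e-01,
         5.42331984e+02],
       [ 1.60424067e-01, -2.31149937e-02, -9.86777491e-01,
         8.24604601e+02],
       [ 0.00000000e+00,  0.00000000e+00,  0.00000000e+00,
         1.00000000e+00]])}
{'t': 0.1, 'joint_positions': array([-8.50393706e-01,  2.55669626e-01,  1.07150875e-01, -4.08582893e-04,
       -1.42389115e+00, -2.84626867e-01]), 'qd': array([-0.00037177, -0.00082326,  0.00352884,  0.00242022,  0.00029701,
        0.00181111]), 'tau': array([-4.30300541e-03, -3.87601519e+01,  2.38473523e+01,  5.37789613e+00,
       -3.75932024e-03,  1.81558585e-05]), 'eef_pos': array([ 232.04121043, -498.17833681,  230.50460386]), 'orientation': array([ 6.78927692e-01, -3.06691992e+00, -2.52665491e-03]), 'contact_force': array([-0.0220064 ,  0.1889805 , -0.70783503]), 'ft_torque': array([ 0.02474831,  0.05000456, -0.00517012]), 'finger_force': 0.0, 'grip_width': 0.9916784982897998}
```

View pics/scene0.png

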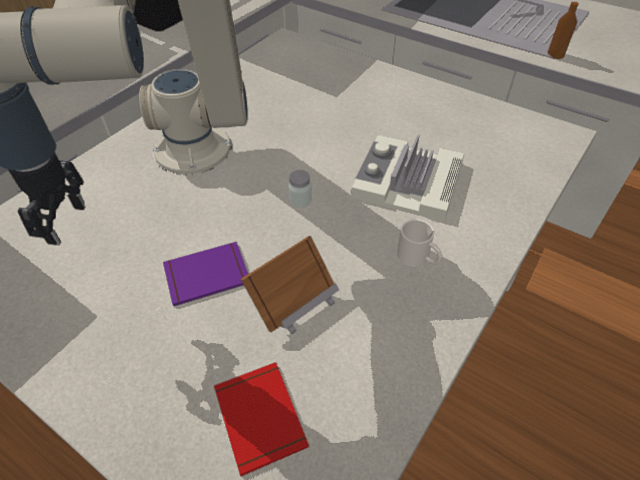

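View pics/top0.png

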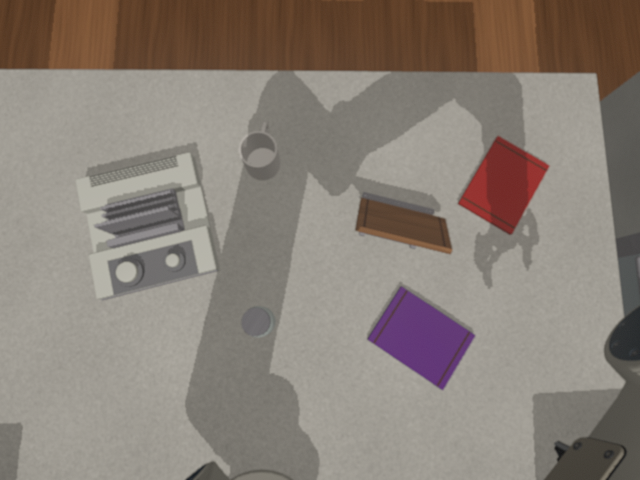

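Scene view: wooden brown board on the drainer at (290,285), purple slab flat at (205,273), red slab flat at (260,418). Dryer at (410,175), jar at (300,188), mug at (416,243). In the top view these are brown (404,225), purple (420,337), red (505,185), dryer (150,225), big button (127,271), small button (174,259), mug (259,150), jar (256,321). The brown one fits because it is wood-coloured and leans on the drainer. I'll confirm it in an enlarged crop.

```bash
python3 - <<'E'
import cv2,numpy as np
s=cv2.imread("pics/scene0.png");t=cv2.imread("pics/top0.png")
f=lambda im,x,y,w,h,k:cv2.resize(im[y:y+h,x:x+w],None,fx=k,fy=k,interpolation=cv2.INTER_CUBIC)
a=f(s,235,230,110,110,3.6);b=f(t,350,180,110,82,3.6)
o=np.zeros((400,800,3),np.uint8);o[:a.shape[0],:a.shape[1]]=a;o[:b.shape[0],400:400+b.shape[1]]=b
cv2.imwrite("pics/board.png",o)
a=f(t,70,145,150,160,3.6*1.02)
cv2.imwrite("pics/dry_top.png",a)
cv2.imwrite("pics/dry_scene.png",f(s,345,125,130,95,6))
E
```

```text
(no output)
```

View pics/board.png

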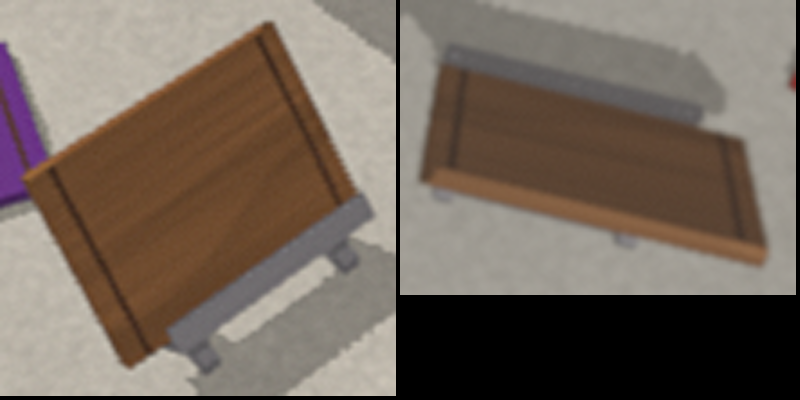

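View pics/dry_top.png

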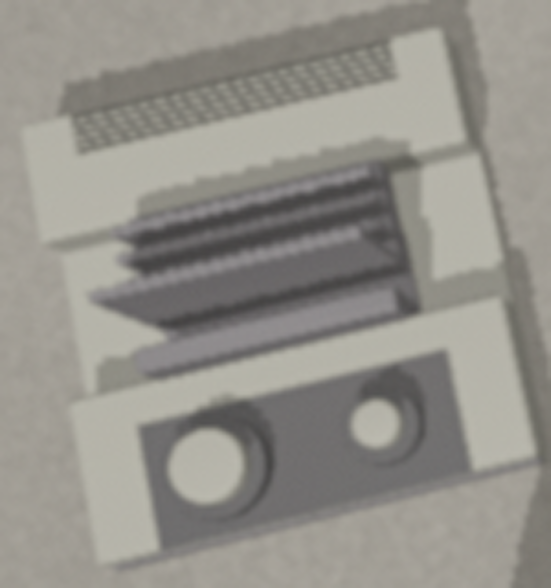

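View pics/dry_scene.png

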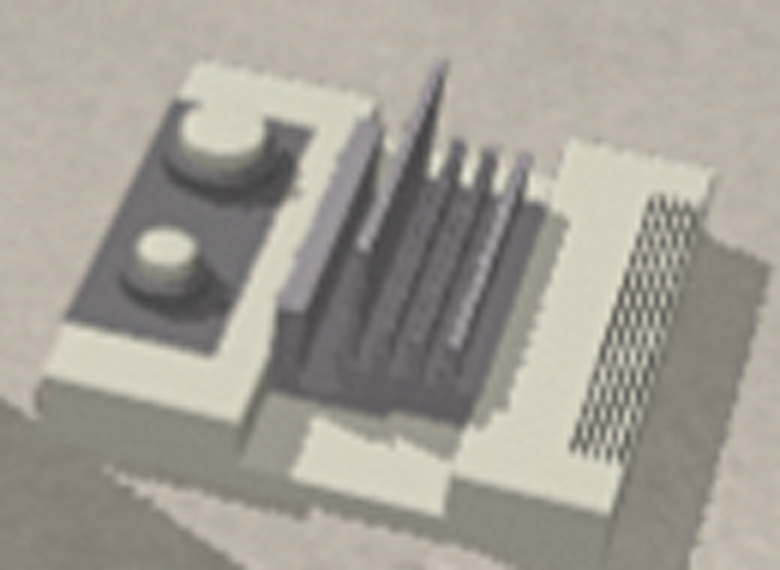

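Crop: brown wood grain, dark end stripes, lying on the grey ledge — this is the board. The dryer crops show the low bar, wide slot and tall plate clearly, so I'll fit poses to these corners.

```bash
cat >h.py <<'E'
import numpy as np,cv2
from workcell import robot
from scipy.optimize import least_squares
from scipy.spatial.transform import Rotation as R
C={n:robot.get_calibration(n) for n in("scene","top")}
def proj(n,P):
    M=C[n]["world_to_cam"];return cv2.projectPoints(np.atleast_2d(P).astype(float),cv2.Rodrigues(M[:3,:3])[0],M[:3,3],C[n]["mtx"],C[n]["dist_coeffs"])[0][:,0]
def crop(u,x0,y0,k): return (np.array(u,float)+.5)/k-.5+[x0,y0]
def fit(model,obs,p0):
    # obs: {cam:(pixels, keys)}; model(p)->pts per cam
    f=lambda p:np.concatenate([(proj(n,model(p,n))-obs[n]).ravel() for n in obs])
    r=least_squares(f,p0,loss="soft_l1");return r.x,f(r.x).reshape(-1,2)
E
cat >m.py <<'E'
from h import *
ot=crop([(100,560),(538,457),(443,30),(22,128),(207,467),(376,423),(150,372),(135,352),(395,290),(410,310),(90,297),(362,230)],70,145,3.672)
os_=crop([(193,63),(40,378),(607,515),(715,172),(365,115),(382,122),(278,303),(302,310),(440,62),(365,248)],345,125,6)
def md(p,n):
    x,y,a,X,hb=p
    bf,bb,pm=X-31,X-17,X+3
    t=[(-112,120,38),(-112,-120,38),(140,-120,38),(140,120,38),(-78,45,hb),(-78,-45,hb),(bf,70,63),(bb,70,63),(bb,-70,63),(bf,-70,63),(pm,70,103),(pm,-70,103)]
    s=[(-112,120,38),(-112,-120,38),(140,-120,38),(140,120,38),(bf,70,63),(bb,70,63),(bf,-70,63),(bb,-70,63),(pm,70,103),(pm,-70,103)]
    return R.from_euler('z',a).apply(np.array(t if n=="top" else s,float))+[x,y,0]
p,r=fit(md,{"top":ot,"scene":os_},[550,300,.2,30,50]);print("dryer",p.round(3));print(r.round(1).tolist())
bt=crop([(35,168),(365,242),(24,184),(362,263),(45,65),(342,140)],350,180,3.6)
bs=crop([(30,181),(272,27),(128,366)],235,230,3.6)
def mb(p,n):
    x,y,z,a=p
    t=[(6,90,65),(6,-90,65),(-6,90,65),(-6,-90,65),(6,90,-65),(6,-90,-65)]
    s=[(6,-90,65),(6,90,65),(6,-90,-65)]
    return (R.from_euler('z',a)*R.from_euler('y',-np.deg2rad(40))).apply(np.array(t if n=="top" else s,float))+[x,y,z]
p,r=fit(mb,{"top":bt,"scene":bs},[550,-200,80,-.2]);print("board",p.round(3));print(r.round(1).tolist())
# mug / jar rims at z=85 
def ray(n,u,z):
    M=C[n]["world_to_cam"];q=cv2.undistortPoints(np.array([[u]],float),C[n]["mtx"],C[n]["dist_coeffs"])[0,0]
    c=-M[:3,:3].T@M[:3,3];d=M[:3,:3].T@np.array([*q,1]);return c+d*(z-c[2])/d[2]
print("mug",ray("top",(259,148),85),"jar",ray("top",(256,321),85))
E
python3 m.py
```

```text
dryer [5.76248e+02 2.33989e+02 2.48000e-01 9.61100e+00 6.14730e+01]
[[-0.8, 1.7], [0.7, -0.6], [0.6, -1.6], [-0.7, -1.1], [-0.0, -0.5], [0.2, -0.0], [-3.0, 0.2], [-0.2, -1.3], [0.3, -1.7], [-2.4, -0.4], [0.0, -0.3], [0.5, -0.1], [-0.5, -1.1], [-1.4, -1.0], [-0.1, -0.3], [-0.3, -0.5], [-2.2, 0.0], [-0.1, -0.1], [-1.5, 0.3], [-0.3, 0.3], [-0.6, -0.5], [-1.4, 0.5]]
board [ 5.79385e+02 -2.74979e+02  7.71310e+01 -2.46000e-01]
[[-3.4, -1.0], [1.8, 2.2], [-1.9, 0.2], [0.3, 1.9], [-1.6, -0.8], [0.8, -0.9], [-1.5, 0.7], [0.0, -0.6], [0.6, 2.9]]
mug [730.0928499    5.40137346  85.        ] jar [394.73554154   4.38506102  85.        ]
```

```bash
cat >ov.py <<'E'
import m
from m import *
pd,_=fit(md,{"top":ot,"scene":os_},[550,300,.2,30,50]); pb=p
o=np.zeros((600,800,3),np.uint8)
def draw(n,x,y,w,h,k,ox,oy):
    im=cv2.resize(cv2.imread(f"pics/{n}0.png")[y:y+h,x:x+w],None,fx=k,fy=k,interpolation=cv2.INTER_CUBIC)
    def L(P,c):
        q=(proj(n,P)-[x,y]+.5)*k-.5
        cv2.polylines(im,[np.round(q).astype(int)],True,c,1,cv2.LINE_AA)
    B=lambda q:(R.from_euler('z',pb[3])*R.from_euler('y',-np.deg2rad(40))).apply(np.array(q,float))+pb[:3]
    for sx in(6,-6): L(B([(sx,90,65),(sx,-90,65),(sx,-90,-65),(sx,90,-65)]),(0,255,0))
    D=lambda q:R.from_euler('z',pd[2]).apply(np.array(q,float))+[pd[0],pd[1],0]
    X=pd[3]
    for a,b,z,e in((-112,140,38,120),(X-31,X-17,63,70),(X,X+6,103,70)):
        L(D([(a,e,z),(b,e,z),(b,-e,z),(a,-e,z)]),(0,255,0))
    hh,ww=im.shape[:2];hh=min(hh,600-oy);ww=min(ww,800-ox);o[oy:oy+hh,ox:ox+ww]=im[:hh,:ww]
draw("scene",235,225,110,110,3.6,0,0);draw("top",345,180,115,85,3.4,0,396)
draw("top",70,145,150,160,2.6,400,0);draw("scene",345,125,130,95,3,400,310)
cv2.imwrite("pics/ov.png",o)
E
python3 ov.py >/dev/null
```

```text
(no output)
```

View pics/ov.png

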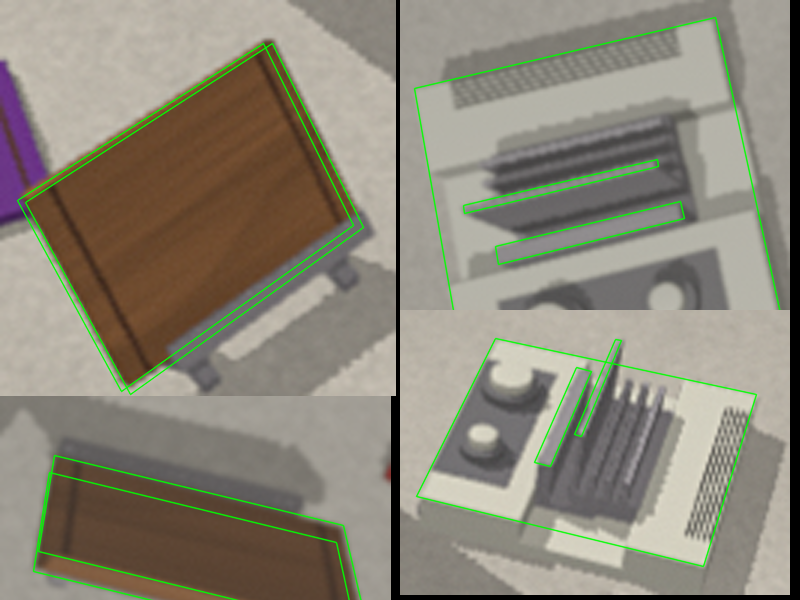

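The overlay is good to about 2–3 mm. Next is a small converter from world targets to jog units.

```bash
cat >j.py <<'E'
import numpy as np,sys
from workcell import robot
from scipy.spatial.transform import Rotation as R
# args: rows "x,y,z,yawdeg" world; prints shares
s=robot.state();T=R.from_rotvec(s["orientation"]);M=T.as_matrix()
yaw=np.arctan2(M[1,1],M[0,1])
print("t",round(s["t"],2),"pos",s["eef_pos"].round(1),"ytool",np.rad2deg(yaw).round(1),"F",s["contact_force"].round(1),"ff",s["finger_force"],"w",round(s["grip_width"],3),"q6",s["joint_positions"].round(2)[[0,5]])
for a in sys.argv[1:]:
    x,y,z,w=map(float,a.split(","));d=T.inv().apply(np.array([x,y,z])-s["eef_pos"])/200
    k=(np.deg2rad(w)-yaw+np.pi/2)%np.pi-np.pi/2
    print(d.round(4),"twist",round(-k/np.pi,4))
E
python3 j.py 550.5,-267.7,200,-14.1
```

```text
t 0.1 pos [ 232.  -498.2  230.5] ytool 115.0 F [-0.   0.2 -0.7] ff 0.0 w 0.992 q6 [-0.85 -0.28]
[-1.9299  0.3724  0.153 ] twist -0.283
```

>>> jog_arm:
  increments:
    - {"x": -0.24,"y": 0.046,"z": 0,"twist": -0.047,"fingers": 1}
    - {"x": -0.48,"y": 0.093,"z": 0,"twist": -0.094,"fingers": 1}
    - {"x": -0.72,"y": 0.14,"z": 0,"twist": -0.141,"fingers": 1}
    - {"x": -0.96,"y": 0.186,"z": 0,"twist": -0.188,"fingers": 1}
    - {"x": -0.96,"y": 0.186,"z": 0,"twist": -0.235,"fingers": 1}
    - {"x": -0.96,"y": 0.186,"z": 0,"twist": -0.283,"fingers": 1}
    - {"x": -0.96,"y": 0.186,"z": 0,"twist": -0.283,"fingers": 1}

```text
t: 0.8
eef_pos: [390.8, -383.2, 230.8]
orientation: [1.935, -2.475, -0.002]
contact_force: [0.4, -0.4, 0.3]
grip_width: 0.996
finger_force: 0.0
```

```bash
python3 j.py 550.5,-267.7,200,-14.1
```

```text
t 0.8 pos [ 390.8 -383.2  230.8] ytool 166.0 F [ 0.4 -0.4  0.3] ff 0.0 w 0.996 q6 [-0.49  0.25]
[-0.7533 -0.6359  0.1536] twist 0.0008
```

>>> jog_arm:
  increments:
    - {"x": -0.19,"y": -0.16,"z": 0.04}
    - {"x": -0.38,"y": -0.32,"z": 0.08}
    - {"x": -0.57,"y": -0.48,"z": 0.12}
    - {"x": -0.755,"y": -0.636,"z": 0.154}
    - {"x": -0.755,"y": -0.636,"z": 0.154}
    - {"x": -0.755,"y": -0.636,"z": 0.154}

```text
schema error: expected keys fingers, x, y, z, twist
```

```bash
python3 - <<'E'
from h import *
o=[cv2.resize(robot.snapshot("scene")[:,:,::-1][150:350,180:380],None,fx=2,fy=2,interpolation=2),cv2.resize(robot.snapshot("top")[:,:,::-1][120:320,320:520],None,fx=2,fy=2,interpolation=2)]
cv2.imwrite("pics/a1.png",np.hstack(o))
E
python3 j.py 550.5,-267.7,95,-14.1
```

```text
t 0.9 pos [ 390.3 -383.7  231. ] ytool 165.7 F [ 0.1 -0.  -0. ] ff 0.0 w 1.001 q6 [-0.49  0.24]
[-0.7601 -0.6328  0.6796] twist -0.0013
```

View pics/a1.png

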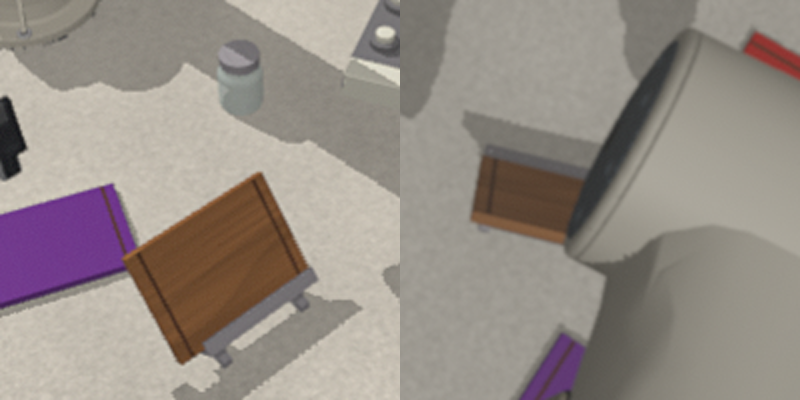

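The move was refused because every key is required in each row. The picture shows the board untouched, with its upper edge from (128,262) to (262,178) in the left crop. I'll resend the move with all keys.

>>> jog_arm:
  increments:
    - {"x": -0.19,"y": -0.16,"z": 0.04,"twist": 0,"fingers": 1}
    - {"x": -0.38,"y": -0.32,"z": 0.08,"twist": 0,"fingers": 1}
    - {"x": -0.57,"y": -0.48,"z": 0.12,"twist": 0,"fingers": 1}
    - {"x": -0.757,"y": -0.635,"z": 0.154,"twist": 0,"fingers": 1}
    - {"x": -0.757,"y": -0.635,"z": 0.154,"twist": 0,"fingers": 1}
    - {"x": -0.757,"y": -0.635,"z": 0.154,"twist": 0,"fingers": 1}

```text
t: 1.5
eef_pos: [550.9, -267.3, 199.6]
orientation: [1.93, -2.478, -0.002]
contact_force: [-1.1, -0.2, -0.5]
grip_width: 1.0
finger_force: 0.0
```

```bash
python3 - <<'E'
from h import *
o=[cv2.resize(robot.snapshot("scene")[:,:,::-1][150:350,180:380],None,fx=3,fy=3,interpolation=2)]
cv2.imwrite("pics/a2.png",np.hstack(o))
E
python3 j.py 550.5,-267.7,95,-14.1
```

```text
t 1.55 pos [ 550.4 -268.1  200.3] ytool 165.8 F [-0.6 -0.7  0.7] ff 0.0 w 0.998 q6 [-0.2  -0.05]
[-2.500e-03 -5.000e-04  5.263e-01] twist -0.0007
```

View pics/a2.png

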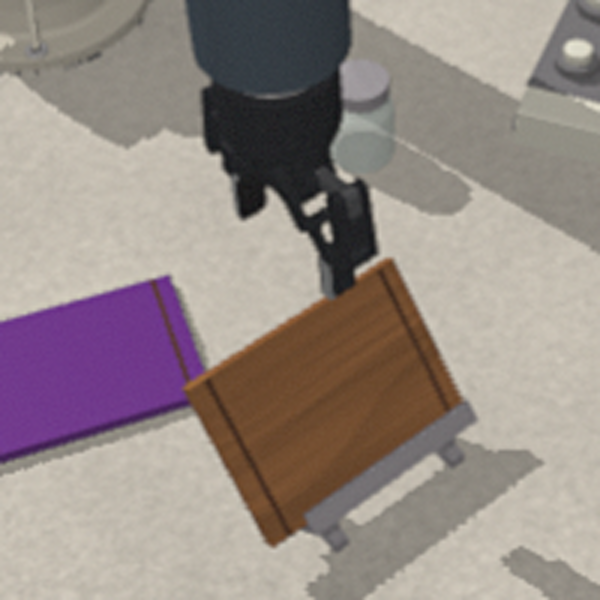

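The gripper straddles the upper edge, with the front fingertip at (338,290) above the board face. Descending.

>>> jog_arm:
  increments:
    - {"x": 0,"y": 0,"z": 0.13,"twist": 0,"fingers": 1}
    - {"x": 0,"y": 0,"z": 0.26,"twist": 0,"fingers": 1}
    - {"x": 0,"y": 0,"z": 0.34,"twist": 0,"fingers": 1}
    - {"x": 0,"y": 0,"z": 0.42,"twist": 0,"fingers": 1}
    - {"x": 0,"y": 0,"z": 0.47,"twist": 0,"fingers": 1}
    - {"x": 0,"y": 0,"z": 0.52,"twist": 0,"fingers": 1}
    - {"x": 0,"y": 0,"z": 0.52,"twist": 0,"fingers": 1}

```text
t: 2.25
eef_pos: [549.6, -268.2, 95.5]
orientation: [1.93, -2.478, -0.002]
contact_force: [0.8, -0.1, 0.0]
grip_width: 1.002
finger_force: 0.0
```

>>> jog_arm:
  increments:
    - {"x": 0,"y": 0,"z": 0,"twist": 0,"fingers": 0.62}
    - {"x": 0,"y": 0,"z": 0,"twist": 0,"fingers": 0.62}
    - {"x": 0,"y": 0,"z": 0,"twist": 0,"fingers": 0.62}
    - {"x": 0,"y": 0,"z": 0,"twist": 0,"fingers": 0.62}
  grip_force: 20

```text
t: 2.65
eef_pos: [550.8, -267.9, 96.9]
orientation: [-1.932, 2.477, -0.001]
contact_force: [-0.0, -0.0, 0.7]
grip_width: 0.621
finger_force: 0.0
```

>>> jog_arm:
  increments:
    - {"x": 0,"y": -0.035,"z": -0.02,"twist": 0,"fingers": 0.57}
    - {"x": 0,"y": -0.07,"z": -0.045,"twist": 0,"fingers": 0.52}
    - {"x": 0,"y": -0.11,"z": -0.065,"twist": 0,"fingers": 0.47}
    - {"x": 0,"y": -0.145,"z": -0.085,"twist": 0,"fingers": 0.42}
    - {"x": 0,"y": -0.145,"z": -0.085,"twist": 0,"fingers": 0.42}

```text
t: 3.15
eef_pos: [580.3, -275.3, 114.0]
orientation: [-1.932, 2.476, -0.002]
contact_force: [-0.5, -0.3, 0.2]
grip_width: 0.424
finger_force: 0.4
```

```bash
python3 - <<'E'
from h import *
o=[cv2.resize(robot.snapshot("scene")[:,:,::-1][170:350,220:370],None,fx=3,fy=3,interpolation=2)]
cv2.imwrite("pics/a3.png",np.hstack(o))
E
python3 j.py
```

```text
t 3.2 pos [ 579.4 -275.1  113.5] ytool 165.9 F [-1.2  0.4  1.5] ff 0.43815665412694216 w 0.42 q6 [-0.2  -0.05]
```

View pics/a3.png

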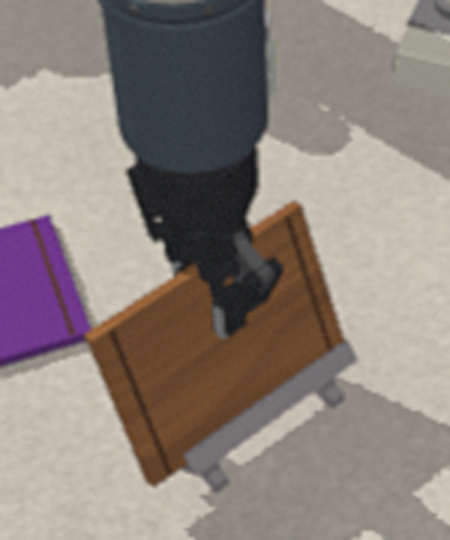

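The board is tipping up, pivoting on the ledge, with its upper edge now from (90,335) to (298,207). I'll continue the arc.

>>> jog_arm:
  increments:
    - {"x": 0,"y": -0.03,"z": -0.02,"twist": 0,"fingers": 0.38}
    - {"x": 0,"y": -0.055,"z": -0.035,"twist": 0,"fingers": 0.35}
    - {"x": 0,"y": -0.08,"z": -0.05,"twist": 0,"fingers": 0.32}
    - {"x": 0,"y": -0.115,"z": -0.06,"twist": 0,"fingers": 0.29}
    - {"x": 0,"y": -0.155,"z": -0.07,"twist": 0,"fingers": 0.25}
    - {"x": 0,"y": -0.155,"z": -0.07,"twist": 0,"fingers": 0.25}

```text
t: 3.8
eef_pos: [609.9, -282.7, 127.4]
orientation: [-1.932, 2.477, -0.001]
contact_force: [0.2, -0.2, -0.5]
grip_width: 0.25
finger_force: 0.0
```

>>> jog_arm:
  increments:
    - {"x": 0,"y": 0,"z": 0,"twist": 0,"fingers": 0.15}
    - {"x": 0,"y": 0,"z": 0,"twist": 0,"fingers": 0.0}
    - {"x": 0,"y": 0,"z": 0,"twist": 0,"fingers": 0.0}
    - {"x": 0,"y": 0,"z": 0,"twist": 0,"fingers": 0.0}
  grip_force: 35

```text
t: 4.2
eef_pos: [611.2, -283.0, 128.5]
orientation: [-1.93, 2.474, -0.008]
contact_force: [5.4, -1.8, -0.3]
grip_width: 0.139
finger_force: 34.2
```

```bash
python3 - <<'E'
from h import *
o=[cv2.resize(robot.snapshot("scene")[:,:,::-1][170:350,220:370],None,fx=3,fy=3,interpolation=2)]
cv2.imwrite("pics/a4.png",np.hstack(o))
E
python3 j.py
```

```text
t 4.25 pos [ 611.2 -282.9  128.5] ytool 165.9 F [ 6.6 -1.3 -1. ] ff 34.16720509529114 w 0.142 q6 [-0.2  -0.04]
```

Grip width is 12 mm, so the board lies flat between the pads. Lifting.

>>> jog_arm:
  increments:
    - {"x": 0,"y": 0,"z": -0.05,"twist": 0,"fingers": 0}
    - {"x": 0,"y": 0,"z": -0.12,"twist": 0,"fingers": 0}
    - {"x": 0,"y": 0,"z": -0.22,"twist": 0,"fingers": 0}
    - {"x": 0,"y": 0,"z": -0.35,"twist": 0,"fingers": 0}
    - {"x": 0,"y": 0,"z": -0.5,"twist": 0,"fingers": 0}
    - {"x": 0,"y": 0,"z": -0.65,"twist": 0,"fingers": 0}
    - {"x": 0,"y": 0,"z": -0.75,"twist": 0,"fingers": 0}
    - {"x": 0,"y": 0,"z": -0.75,"twist": 0,"fingers": 0}
  grip_force: 50

```text
t: 5.05
eef_pos: [609.2, -283.0, 281.0]
orientation: [-1.93, 2.475, -0.007]
contact_force: [1.0, 0.1, -2.7]
grip_width: 0.13
finger_force: 51.0
```

```bash
python3 - <<'E'
from h import *
cv2.imwrite("pics/a5.png",np.hstack([cv2.resize(robot.snapshot("scene")[:,:,::-1][90:290,220:390],None,fx=2.3,fy=2.3,interpolation=2),cv2.resize(robot.snapshot("top")[:,:,::-1][60:260,330:500],None,fx=2.3,fy=2.3,interpolation=2)]))
E
python3 j.py
```

```text
t 5.15 pos [ 608.4 -282.1  276.6] ytool 165.9 F [ 0.8  0.2 -3.6] ff 50.99738001823425 w 0.134 q6 [-0.2  -0.04]
```

View pics/a5.png

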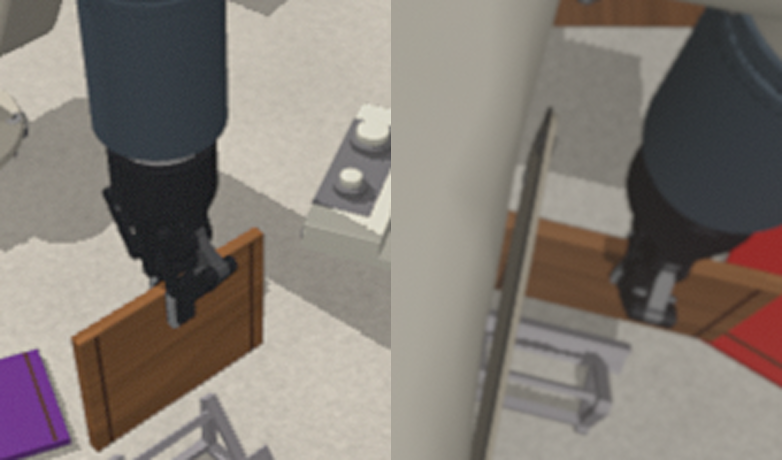

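The board is held upright and clear of the drainer, with front-face corners at about (80,347), (264,236), (98,450) and (263,345) in the left crop. I'll fit its in-hand pose from these; my picture allowance is used up, so the rest is by numbers and feel.

```bash
python3 - <<'E'
from h import *
s=robot.state();u=np.deg2rad(-14.1);e=np.array([608.8,-282.6,278.5])
obs=crop([(80,347),(264,236),(98,450),(263,345)],220,90,2.3)
def mb(p,n):
    o,z,tilt,yaw=p
    Q=R.from_euler('z',u+yaw)*R.from_euler('y',tilt)*R.from_euler('x',0)
    c=e+R.from_euler('z',u).apply([0,o,0]);c[2]=e[2]+z
    g=np.array([0,0,-z+19])  # pivot near grasp, board centre plane passes grasp
    return Q.apply(np.array([(6,-90,65),(6,90,65),(6,-90,-65),(6,90,-65)],float)-[0,0,-z+19])+c+[0,0,-z+19]
p,r=fit(mb,{"scene":obs},[0,-30,0,0]);print("yoff,zc-tcp,tilt,yaw",p.round(3));print(r.round(1).tolist())
E
D() { python3 - "$@" <<'E'
import numpy as np,sys
a=.248;o=np.array([576.25,233.99])
for s in sys.argv[1:]:
    x,y=map(float,s.split(','));print(s,o+np.array([np.cos(a)*x-np.sin(a)*y,np.sin(a)*x+np.cos(a)*y]))
E
}
D -8,0 1,0 -78,45 -78,-45 -130,0
python3 j.py 568.5,232,278,14.2
```

```text
yoff,zc-tcp,tilt,yaw [ 2.9090e+00 -3.1789e+01  7.0000e-03 -7.0000e-03]
[[0.0, 0.0], [0.9, -0.3], [-0.7, 1.3], [0.1, -0.4]]
-8,0 [568.49475767 232.02627487]
1,0 [577.21940529 234.23546564]
-78,45 [489.59043342 258.46691813]
-78,-45 [511.68234111 171.22044189]
-130,0 [450.22731211 202.07946668]
t 5.15 pos [ 608.4 -282.1  276.6] ytool 165.9 F [ 0.8  0.2 -3.6] ff 50.99738001823425 w 0.134 q6 [-0.2  -0.04]
[-2.4445  0.819  -0.0034] twist -0.1572
```

>>> jog_arm:
  increments:
    - {"x": -0.1,"y": 0.03,"z": 0,"twist": -0.03,"fingers": 0}
    - {"x": -0.25,"y": 0.08,"z": 0,"twist": -0.06,"fingers": 0}
    - {"x": -0.4,"y": 0.14,"z": 0,"twist": -0.09,"fingers": 0}
    - {"x": -0.55,"y": 0.19,"z": 0,"twist": -0.12,"fingers": 0}
    - {"x": -0.7,"y": 0.24,"z": 0,"twist": -0.15,"fingers": 0}
    - {"x": -0.85,"y": 0.29,"z": 0,"twist": -0.157,"fingers": 0}
    - {"x": -1.0,"y": 0.335,"z": 0,"twist": -0.157,"fingers": 0}
    - {"x": -1.0,"y": 0.335,"z": 0,"twist": -0.157,"fingers": 0}

```text
t: 5.95
eef_pos: [591.3, -68.7, 275.5]
orientation: [2.481, -1.925, -0.006]
contact_force: [-0.2, -0.8, -2.2]
grip_width: 0.135
finger_force: 51.1
```

```bash
python3 j.py 568.5,232,278,14.2
```

```text
t 5.95 pos [591.3 -68.7 275.5] ytool -165.6 F [-0.2 -0.8 -2.2] ff 51.09251618385315 w 0.135 q6 [0.15 0.11]
[-1.4846 -0.263  -0.0101] twist 0.0011
```

>>> jog_arm:
  increments:
    - {"x": -0.12,"y": -0.02,"z": 0,"twist": 0,"fingers": 0}
    - {"x": -0.28,"y": -0.05,"z": 0,"twist": 0,"fingers": 0}
    - {"x": -0.44,"y": -0.08,"z": 0,"twist": 0,"fingers": 0}
    - {"x": -0.6,"y": -0.105,"z": 0,"twist": 0,"fingers": 0}
    - {"x": -0.76,"y": -0.135,"z": 0,"twist": 0,"fingers": 0}
    - {"x": -0.9,"y": -0.16,"z": 0,"twist": 0,"fingers": 0}
    - {"x": -0.95,"y": -0.17,"z": 0,"twist": 0,"fingers": 0}

```text
t: 6.65
eef_pos: [577.9, 122.2, 275.4]
orientation: [2.478, -1.926, -0.004]
contact_force: [-0.5, -0.9, -1.7]
grip_width: 0.134
finger_force: 51.0
```

```bash
python3 j.py 568.5,232,278,14.2
```

```text
t 6.65 pos [577.9 122.2 275.4] ytool -165.7 F [-0.5 -0.9 -1.7] ff 50.989782214164734 w 0.134 q6 [ 0.47 -0.22]
[-0.5438 -0.0899 -0.0133] twist 0.0005
```

>>> jog_arm:
  increments:
    - {"x": -0.12,"y": -0.02,"z": 0,"twist": 0,"fingers": 0}
    - {"x": -0.26,"y": -0.045,"z": 0,"twist": 0,"fingers": 0}
    - {"x": -0.4,"y": -0.068,"z": 0,"twist": 0,"fingers": 0}
    - {"x": -0.5,"y": -0.085,"z": 0,"twist": 0,"fingers": 0}
    - {"x": -0.545,"y": -0.09,"z": 0,"twist": 0,"fingers": 0}
    - {"x": -0.545,"y": -0.09,"z": 0,"twist": 0,"fingers": 0}
    - {"x": -0.545,"y": -0.09,"z": 0,"twist": 0,"fingers": 0}

```text
t: 7.35
eef_pos: [569.8, 229.5, 277.4]
orientation: [2.477, -1.931, 0.0]
contact_force: [-0.3, -0.6, -1.5]
grip_width: 0.137
finger_force: 51.1
```

```bash
python3 j.py 568.5,232,182,14.2; python3 - <<'E'
from h import *
# check plate/board by top-view brown mask: board extent along its long axis
for n in("scene","top"):
    im=robot.snapshot(n)[:,:,::-1]; hsv=cv2.cvtColor(np.ascontiguousarray(im),cv2.COLOR_BGR2HSV)
    m=cv2.inRange(hsv,(5,80,40),(20,255,220)); m[:, :60]=m[:,:60]
    k,l,st,c=cv2.connectedComponentsWithStats(m)
    print(n,[(st[i].tolist(),c[i].round(0).tolist()) for i in range(1,k) if st[i,4]>150])
    a=.248
    P=R.from_euler('z',a).apply(np.array([(sx*6,sy*90,sz*65) for sx in(1,-1) for sy in(-1,1) for sz in(-1,1)],float))+[568.5,232,246]
    q=proj(n,P);print(q.min(0).round(),q.max(0).round())
E
```

```text
t 7.35 pos [569.8 229.5 277.4] ytool -165.9 F [-0.3 -0.6 -1.5] ff 51.060349345207214 w 0.137 q6 [ 0.64 -0.39]
[-0.0138  0.0032  0.4769] twist -0.0003
scene [([0, 0, 80, 57, 3275], [36.0, 23.0]), ([548, 2, 31, 57, 850], [563.0, 33.0]), ([397, 64, 24, 81, 775], [408.0, 106.0]), ([399, 161, 241, 319, 44146], [552.0, 366.0]), ([0, 382, 106, 98, 5244], [35.0, 447.0])]
[395.  57.] [425. 145.]
top [([0, 0, 640, 100, 45691], [326.0, 35.0]), ([63, 178, 105, 53, 2581], [118.0, 201.0]), ([10, 203, 38, 22, 463], [29.0, 213.0])]
[  7. 177.] [168. 234.]
```

The projected board matches the image. Lowering to just under the plate's top, in front of it.

>>> jog_arm:
  increments:
    - {"x": -0.014,"y": 0.003,"z": 0.08,"twist": 0,"fingers": 0}
    - {"x": -0.014,"y": 0.003,"z": 0.18,"twist": 0,"fingers": 0}
    - {"x": -0.014,"y": 0.003,"z": 0.28,"twist": 0,"fingers": 0}
    - {"x": -0.014,"y": 0.003,"z": 0.36,"twist": 0,"fingers": 0}
    - {"x": -0.014,"y": 0.003,"z": 0.42,"twist": 0,"fingers": 0}
    - {"x": -0.014,"y": 0.003,"z": 0.46,"twist": 0,"fingers": 0}
    - {"x": -0.014,"y": 0.003,"z": 0.48,"twist": 0,"fingers": 0}
    - {"x": -0.014,"y": 0.003,"z": 0.48,"twist": 0,"fingers": 0}

```text
t: 8.25
eef_pos: [568.5, 232.8, 181.4]
orientation: [2.478, -1.931, 0.0]
contact_force: [0.4, 0.9, -2.1]
grip_width: 0.136
finger_force: 50.9
```

```bash
python3 j.py 568.5,232,182,14.2
```

```text
t 8.25 pos [568.5 232.8 181.4] ytool -165.8 F [ 0.4  0.9 -2.1] ff 50.932998061180115 w 0.136 q6 [ 0.64 -0.4 ]
[ 0.0039  0.001  -0.0028] twist -0.0002
```

>>> jog_arm:
  increments:
    - {"x": 0,"y": -0.01,"z": 0,"twist": 0,"fingers": 0}
    - {"x": 0,"y": -0.02,"z": 0,"twist": 0,"fingers": 0}
    - {"x": 0,"y": -0.03,"z": 0,"twist": 0,"fingers": 0}
    - {"x": 0,"y": -0.03,"z": 0,"twist": 0,"fingers": 0}

```text
t: 8.65
eef_pos: [574.6, 234.7, 181.6]
orientation: [-2.478, 1.93, -0.0]
contact_force: [-0.4, -0.2, -2.3]
grip_width: 0.132
finger_force: 50.9
```

>>> jog_arm:
  increments:
    - {"x": 0,"y": -0.01,"z": 0,"twist": 0,"fingers": 0}
    - {"x": 0,"y": -0.02,"z": 0,"twist": 0,"fingers": 0}
    - {"x": 0,"y": -0.02,"z": 0,"twist": 0,"fingers": 0}

```text
t: 8.95
eef_pos: [578.2, 235.5, 181.4]
orientation: [2.478, -1.93, -0.0]
contact_force: [1.1, -0.6, -1.5]
grip_width: 0.134
finger_force: 51.0
```

>>> jog_arm:
  increments:
    - {"x": 0,"y": -0.008,"z": 0,"twist": 0,"fingers": 0}
    - {"x": 0,"y": -0.015,"z": 0,"twist": 0,"fingers": 0}
    - {"x": 0,"y": -0.015,"z": 0,"twist": 0,"fingers": 0}

```text
t: 9.25
eef_pos: [579.6, 235.7, 181.2]
orientation: [2.476, -1.928, -0.003]
contact_force: [-6.2, -1.2, 1.6]
grip_width: 0.133
finger_force: 51.6
```

>>> jog_arm:
  increments:
    - {"x": 0,"y": -0.008,"z": 0,"twist": 0,"fingers": 0}
    - {"x": 0,"y": -0.015,"z": 0,"twist": 0,"fingers": 0}
    - {"x": 0,"y": -0.015,"z": 0,"twist": 0,"fingers": 0}

```text
t: 9.55
eef_pos: [580.8, 235.9, 181.2]
orientation: [2.474, -1.926, -0.006]
contact_force: [-11.7, -2.4, 5.3]
grip_width: 0.129
finger_force: 52.0
```

The plate contact came at about 10 mm of commanded travel. I'll back off to about 2 mm before it and lower.

>>> jog_arm:
  increments:
    - {"x": 0,"y": 0.02,"z": 0,"twist": 0,"fingers": 0}
    - {"x": 0,"y": 0.039,"z": 0,"twist": 0,"fingers": 0}
    - {"x": 0,"y": 0.039,"z": 0,"twist": 0,"fingers": 0}
    - {"x": 0,"y": 0.039,"z": 0.04,"twist": 0,"fingers": 0}
    - {"x": 0,"y": 0.039,"z": 0.08,"twist": 0,"fingers": 0}
    - {"x": 0,"y": 0.039,"z": 0.12,"twist": 0,"fingers": 0}
    - {"x": 0,"y": 0.039,"z": 0.15,"twist": 0,"fingers": 0}
    - {"x": 0,"y": 0.039,"z": 0.15,"twist": 0,"fingers": 0}

```text
t: 10.35
eef_pos: [575.8, 234.7, 149.8]
orientation: [2.476, -1.929, -0.002]
contact_force: [0.4, 0.3, -1.9]
grip_width: 0.133
finger_force: 51.0
```

>>> jog_arm:
  increments:
    - {"x": 0,"y": 0,"z": 0.03,"twist": 0,"fingers": 0}
    - {"x": 0,"y": 0,"z": 0.06,"twist": 0,"fingers": 0}
    - {"x": 0,"y": 0,"z": 0.09,"twist": 0,"fingers": 0}
    - {"x": 0,"y": 0,"z": 0.12,"twist": 0,"fingers": 0}
    - {"x": 0,"y": 0,"z": 0.14,"twist": 0,"fingers": 0}
    - {"x": 0,"y": 0,"z": 0.155,"twist": 0,"fingers": 0}
    - {"x": 0,"y": 0,"z": 0.155,"twist": 0,"fingers": 0}

```text
t: 11.05
eef_pos: [576.2, 234.9, 120.0]
orientation: [2.478, -1.93, -0.0]
contact_force: [-0.6, -0.1, -2.7]
grip_width: 0.131
finger_force: 51.0
```

>>> jog_arm:
  increments:
    - {"x": 0,"y": 0,"z": 0.01,"twist": 0,"fingers": 0}
    - {"x": 0,"y": 0,"z": 0.02,"twist": 0,"fingers": 0}
    - {"x": 0,"y": 0,"z": 0.02,"twist": 0,"fingers": 0}

```text
t: 11.35
eef_pos: [576.3, 235.0, 116.3]
orientation: [2.478, -1.93, -0.0]
contact_force: [-0.2, 0.3, -1.4]
grip_width: 0.134
finger_force: 51.0
```

>>> jog_arm:
  increments:
    - {"x": 0,"y": 0,"z": 0.01,"twist": 0,"fingers": 0}
    - {"x": 0,"y": 0,"z": 0.015,"twist": 0,"fingers": 0}
    - {"x": 0,"y": 0,"z": 0.015,"twist": 0,"fingers": 0}

```text
t: 11.65
eef_pos: [576.3, 235.0, 113.2]
orientation: [2.478, -1.93, -0.0]
contact_force: [0.1, 0.2, -2.3]
grip_width: 0.138
finger_force: 51.0
```

>>> jog_arm:
  increments:
    - {"x": 0,"y": 0,"z": 0.005,"twist": 0,"fingers": 0}
    - {"x": 0,"y": 0,"z": 0.01,"twist": 0,"fingers": 0}
    - {"x": 0,"y": 0,"z": 0.01,"twist": 0,"fingers": 0}

```text
t: 11.95
eef_pos: [576.6, 235.2, 112.4]
orientation: [-2.478, 1.93, -0.001]
contact_force: [-0.9, 0.1, 3.3]
grip_width: 0.134
finger_force: 51.9
```

The floor contact shows +3.3 N against about -2 N free, at TCP z ≈ 112.5. Releasing slowly.

>>> jog_arm:
  increments:
    - {"x": 0,"y": 0,"z": 0,"twist": 0,"fingers": 0.16}
    - {"x": 0,"y": 0,"z": 0,"twist": 0,"fingers": 0.2}
    - {"x": 0,"y": 0,"z": 0,"twist": 0,"fingers": 0.3}
    - {"x": 0,"y": 0,"z": 0,"twist": 0,"fingers": 0.45}
    - {"x": 0,"y": 0,"z": 0,"twist": 0,"fingers": 0.45}
    - {"x": 0,"y": 0,"z": 0,"twist": 0,"fingers": 0.45}
  grip_force: 20

```text
t: 12.55
eef_pos: [576.4, 235.0, 111.4]
orientation: [2.478, -1.931, -0.0]
contact_force: [-0.1, 0.3, 0.0]
grip_width: 0.455
finger_force: 0.0
```

>>> jog_arm:
  increments:
    - {"x": 0,"y": 0,"z": -0.08,"twist": 0,"fingers": 0.5}
    - {"x": 0,"y": 0,"z": -0.18,"twist": 0,"fingers": 0.5}
    - {"x": 0,"y": 0,"z": -0.32,"twist": 0,"fingers": 0.5}
    - {"x": 0,"y": 0,"z": -0.46,"twist": 0,"fingers": 0.5}
    - {"x": 0,"y": 0,"z": -0.5,"twist": 0,"fingers": 0.5}

```text
t: 13.05
eef_pos: [577.8, 235.4, 215.3]
orientation: [-2.474, 1.927, -0.005]
contact_force: [-0.2, 0.3, -0.5]
grip_width: 0.5
finger_force: 0.0
```

```bash
python3 - <<'E'
from h import *
a=.248
for n in("scene","top"):
    im=robot.snapshot(n)[:,:,::-1]; cv2.imwrite(f"pics/z_{n}.png",im);hsv=cv2.cvtColor(np.ascontiguousarray(im),cv2.COLOR_BGR2HSV)
    m=cv2.inRange(hsv,(5,80,30),(20,255,220))
    k,l,st,c=cv2.connectedComponentsWithStats(m)
    print(n,[(st[i].tolist(),c[i].round(0).tolist()) for i in range(1,k) if st[i,4]>100 and st[i,4]<2500])
    P=R.from_euler('z',a).apply(np.array([(sx*6,sy*90,sz*65) for sx in(1,-1) for sy in(-1,1) for sz in(-1,1)],float))+[576.3,235,83]
    q=proj(n,P);print(q.min(0).round(),q.max(0).round()); print(q.round().tolist())
E
python3 j.py 489.6,258.5,212,14.2
```

```text
scene [([548, 2, 31, 57, 850], [563.0, 33.0]), ([394, 116, 26, 79, 538], [405.0, 153.0]), ([217, 368, 61, 24, 101], [247.0, 379.0]), ([239, 437, 66, 30, 138], [271.0, 452.0])]
[392. 115.] [419. 195.]
[[396.0, 195.0], [402.0, 156.0], [413.0, 154.0], [419.0, 115.0], [392.0, 194.0], [397.0, 155.0], [409.0, 153.0], [415.0, 115.0]]
top [([83, 203, 109, 40, 1778], [140.0, 221.0])]
[ 70. 202.] [193. 245.]
[[192.0, 218.0], [172.0, 202.0], [105.0, 239.0], [70.0, 226.0], [193.0, 224.0], [173.0, 208.0], [106.0, 245.0], [71.0, 233.0]]
t 13.15 pos [577.  235.4 213. ] ytool -165.8 F [-0.1  1.3 -0.7] ff 0.0 w 0.502 q6 [ 0.64 -0.39]
[-0.2189  0.3955  0.0041] twist -0.0002
```

The board's mask box in the scene view, (394..420, 116..195), matches the projected home pose, (392..419, 115..195). On to the big button with the fingers shut.

>>> jog_arm:
  increments:
    - {"x": -0.06,"y": 0.1,"z": 0,"twist": 0,"fingers": 0}
    - {"x": -0.14,"y": 0.25,"z": 0,"twist": 0,"fingers": 0}
    - {"x": -0.2,"y": 0.36,"z": 0,"twist": 0,"fingers": 0}
    - {"x": -0.219,"y": 0.396,"z": 0.1,"twist": 0,"fingers": 0}
    - {"x": -0.219,"y": 0.396,"z": 0.25,"twist": 0,"fingers": 0}
    - {"x": -0.219,"y": 0.396,"z": 0.4,"twist": 0,"fingers": 0}
    - {"x": -0.219,"y": 0.396,"z": 0.55,"twist": 0,"fingers": 0}
    - {"x": -0.219,"y": 0.396,"z": 0.65,"twist": 0,"fingers": 0}

```text
t: 13.95
eef_pos: [486.9, 256.7, 77.7]
orientation: [2.474, -1.928, -0.003]
contact_force: [0.5, 0.0, -0.5]
grip_width: -0.001
finger_force: 0.0
```

```bash
python3 j.py 489.6,258.5,61,14.2
```

```text
t 13.95 pos [486.9 256.7  77.7] ytool -165.9 F [ 0.5  0.  -0.5] ff 0.0 w -0.001 q6 [ 0.77 -0.52]
[-0.0053 -0.0158  0.0834] twist -0.0003
```

>>> jog_arm:
  increments:
    - {"x": 0,"y": 0,"z": 0.0,"twist": 0,"fingers": 0}
    - {"x": 0,"y": 0,"z": 0.04,"twist": 0,"fingers": 0}
    - {"x": 0,"y": 0,"z": 0.08,"twist": 0,"fingers": 0}
    - {"x": 0,"y": 0,"z": 0.1,"twist": 0,"fingers": 0}
    - {"x": 0,"y": 0,"z": 0.1,"twist": 0,"fingers": 0}

```text
t: 14.45
eef_pos: [488.7, 258.0, 61.2]
orientation: [2.478, -1.93, -0.0]
contact_force: [-0.5, 0.9, 0.1]
grip_width: 0.003
finger_force: 0.0
```

>>> jog_arm:
  increments:
    - {"x": 0,"y": 0,"z": 0.01,"twist": 0,"fingers": 0}
    - {"x": 0,"y": 0,"z": 0.02,"twist": 0,"fingers": 0}
    - {"x": 0,"y": 0,"z": 0.02,"twist": 0,"fingers": 0}

```text
t: 14.75
eef_pos: [489.3, 258.4, 58.0]
orientation: [-2.478, 1.929, -0.001]
contact_force: [-0.2, 0.5, 2.4]
grip_width: 0.0
finger_force: 1.3
```

>>> jog_arm:
  increments:
    - {"x": 0,"y": 0,"z": 0.015,"twist": 0,"fingers": 0}
    - {"x": 0,"y": 0,"z": 0.03,"twist": 0,"fingers": 0}
    - {"x": 0,"y": 0,"z": 0.03,"twist": 0,"fingers": 0}

```text
t: 15.05
eef_pos: [489.5, 258.4, 53.9]
orientation: [-2.478, 1.928, -0.002]
contact_force: [-5.6, -2.2, 18.4]
grip_width: 0.003
finger_force: 8.7
```

>>> jog_arm:
  increments:
    - {"x": 0,"y": 0,"z": 0.015,"twist": 0,"fingers": 0}
    - {"x": 0,"y": 0,"z": 0.025,"twist": 0,"fingers": 0}
    - {"x": 0,"y": 0,"z": 0.025,"twist": 0,"fingers": 0}
    - {"x": 0,"y": 0,"z": 0.025,"twist": 0,"fingers": 0}

```text
t: 15.45
eef_pos: [489.7, 258.5, 53.3]
orientation: [-2.477, 1.925, -0.004]
contact_force: [-18.9, -5.6, 46.4]
grip_width: 0.002
finger_force: 23.3
```

The big button hit its stop with 46 N, so it's fully down. Releasing and moving to the small button.

>>> jog_arm:
  increments:
    - {"x": 0,"y": 0,"z": -0.06,"twist": 0,"fingers": 0}
    - {"x": 0,"y": 0,"z": -0.2,"twist": 0,"fingers": 0}
    - {"x": 0,"y": 0,"z": -0.25,"twist": 0,"fingers": 0}
    - {"x": 0.1,"y": 0,"z": -0.25,"twist": 0,"fingers": 0}
    - {"x": 0.25,"y": 0,"z": -0.25,"twist": 0,"fingers": 0}
    - {"x": 0.38,"y": 0,"z": -0.25,"twist": 0,"fingers": 0}
    - {"x": 0.45,"y": 0,"z": -0.25,"twist": 0,"fingers": 0}
    - {"x": 0.45,"y": 0,"z": -0.25,"twist": 0,"fingers": 0}

```text
t: 16.25
eef_pos: [510.9, 169.4, 95.9]
orientation: [2.476, -1.933, -0.001]
contact_force: [0.3, 0.0, -1.3]
grip_width: 0.001
finger_force: 0.0
```

```bash
python3 j.py 511.7,171.2,63,14.2
```

```text
t 16.25 pos [510.9 169.4  95.9] ytool -166.0 F [ 0.3  0.  -1.3] ff 0.0 w 0.001 q6 [ 0.61 -0.37]
[-0.0076 -0.0064  0.1644] twist -0.0009
```

>>> jog_arm:
  increments:
    - {"x": -0.007,"y": -0.004,"z": 0.06,"twist": 0,"fingers": 0}
    - {"x": -0.007,"y": -0.004,"z": 0.12,"twist": 0,"fingers": 0}
    - {"x": -0.007,"y": -0.004,"z": 0.16,"twist": 0,"fingers": 0}
    - {"x": -0.007,"y": -0.004,"z": 0.18,"twist": 0,"fingers": 0}
    - {"x": -0.007,"y": -0.004,"z": 0.2,"twist": 0,"fingers": 0}
    - {"x": -0.007,"y": -0.004,"z": 0.2,"twist": 0,"fingers": 0}

```text
t: 16.85
eef_pos: [510.9, 172.5, 56.2]
orientation: [2.478, -1.93, -0.001]
contact_force: [-3.5, 0.1, 3.9]
grip_width: 0.001
finger_force: 1.8
```

>>> jog_arm:
  increments:
    - {"x": 0,"y": 0,"z": 0.015,"twist": 0,"fingers": 0}
    - {"x": 0,"y": 0,"z": 0.03,"twist": 0,"fingers": 0}
    - {"x": 0,"y": 0,"z": 0.03,"twist": 0,"fingers": 0}

```text
t: 17.15
eef_pos: [511.6, 172.6, 53.7]
orientation: [-2.478, 1.928, -0.002]
contact_force: [-11.9, -1.9, 23.6]
grip_width: 0.001
finger_force: 11.9
```

>>> jog_arm:
  increments:
    - {"x": 0,"y": 0,"z": 0.015,"twist": 0,"fingers": 0}
    - {"x": 0,"y": 0,"z": 0.015,"twist": 0,"fingers": 0}
    - {"x": 0,"y": 0,"z": 0.015,"twist": 0,"fingers": 0}

```text
t: 17.45
eef_pos: [511.8, 172.6, 53.4]
orientation: [-2.478, 1.926, -0.004]
contact_force: [-19.4, -0.7, 42.7]
grip_width: 0.0
finger_force: 21.0
```

>>> jog_arm:
  increments:
    - {"x": 0,"y": 0,"z": -0.1,"twist": 0,"fingers": 0}
    - {"x": 0,"y": 0,"z": -0.3,"twist": 0,"fingers": 0}
    - {"x": 0,"y": 0,"z": -0.5,"twist": 0,"fingers": 0}
    - {"x": 0,"y": 0,"z": -0.7,"twist": 0,"fingers": 0}
    - {"x": 0,"y": 0,"z": -0.8,"twist": 0,"fingers": 0}
    - {"x": 0,"y": 0,"z": -0.8,"twist": 0,"fingers": 0}
    - {"x": 0,"y": 0,"z": -0.8,"twist": 0,"fingers": 0}

```text
t: 18.15
eef_pos: [511.5, 172.6, 207.4]
orientation: [-2.477, 1.93, 0.0]
contact_force: [-0.2, -1.3, -1.4]
grip_width: 0.0
finger_force: 0.0
```

```bash
python3 - <<'E'
from h import *
im=robot.snapshot("scene")[:,:,::-1];hsv=cv2.cvtColor(np.ascontiguousarray(im),cv2.COLOR_BGR2HSV)
k,l,st,c=cv2.connectedComponentsWithStats(cv2.inRange(hsv,(5,80,30),(20,255,220)))
print([st[i].tolist() for i in range(1,k) if 200<st[i,4]<2500])
z=cv2.imread("pics/z_scene.png");d=cv2.absdiff(im,z).max(2)
s=cv2.imread("pics/scene0.png");d0=cv2.absdiff(im,s).max(2)
print("mug",(d0[215:270,395:445]>40).sum(),"jar",(d0[165:212,284:316]>40).sum(),"buttons",(d0[135:185,360:398]>40).sum())
E
python3 j.py
```

```text
[[548, 2, 31, 57, 849], [394, 116, 26, 79, 539]]
mug 787 jar 144 buttons 284
t 18.2 pos [511.  172.3 206.6] ytool -165.8 F [ 0.2  0.2 -0.1] ff 0.0 w -0.0 q6 [ 0.62 -0.37]
```

```bash
python3 -c "
from workcell import robot
print(robot.finish_job())"
```

```text
the job is handed in; nothing more can be done
None
```

I handed the job in at about 18 s, with no verdict returned: the board stands in the wide slot (scene mask matches its home pose), the big and then the small button went to their stops, and the arm stayed clear of the mug and jar.

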